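# Hang the tube holder in the notch of the bath rim

### The job

Pick up the tube holder by its tab and hook its bent lip over the tank's far rim, the one with the shallow notch, so that the basket hangs inside the tank and the lip first rests on the plain, full-height rim beside the notch. Then slide the holder along the rim until it drops fully down into the notch, and let go. Be gentle with the tank: never press or push on it with more than 30 N; and leave the bottles and the tube rack where they are.

Things in the scene. Friction and masses are not known exactly. Their poses are not given: they have to be found in the camera images.
- tank: Open empty steel bath tank, fixed: 150 (x) x 300 (y) x 100 mm high, walls and floor 6 mm. Origin: centre of its underside; z up, +x away from the robot. The far wall (+x; faces at x = 69 and 75 mm) has one square notch in its rim, 62 mm long (y), 6 mm deep, its middle anywhere from y = -38 to +38 mm: not tracked, find it by sliding or looking. All other rim is at full height.
- rim_mid (a point): Point on the centre line of the tank's far wall, x = 72, y = 0, z = 100 mm of the tank (full rim height); the notch may or may not be here. Axes as the tank's. A holder sliding along this rim free to sink drops 6 mm at the notch and then stops dead against the notch's end. The holder's middle has room from y = -116 to +116 mm.
- holder: Loose aluminium hook-on tube holder, 0.14 to 0.28 kg, standing upright. Origin: centre of the basket's underside; z up; +x is the lip side. Basket 40 (x) x 44 x 30 mm with four fixed vials up to z = 64 mm; back plate 44 mm wide up to z = 80, outer face at x = 23 mm. When it hangs, the plate lies against the inside of the wall. Centre of mass x = 14, z = 44 mm.
- lip (a point): Middle of the underside of the lip's bridge, x = 28, y = 0, z = 80 mm of the holder: rests on the rim (94 mm above the bench in the notch, 100 beside it). Bridge 56 mm wide (y), 4 thick, x = 20 to 36 mm; then a 3 mm lip turned down to z = 58, inner face at x = 33 mm, lower edge flared out to x = 40 mm. The slot is 10 mm for the 6 mm wall. Axes as the holder's.
- tab (a point): Grip point in the holder's grey upright tab, at x = 24, y = 0, z = 112 mm of the holder, 16 mm below the tab's top. Tab 10 mm thick (x), 22 mm wide (y), z = 82 to 128 mm. Axes as the holder's.
- bottle: Bystander: glass jar with black cap, 68 mm diameter, 120 mm tall. Origin: centre of its underside.
- amber: Bystander: amber bottle with white cap, 56 mm diameter, 130 mm tall. Origin: centre of its underside.
- rack: Bystander: green tube rack, 60 (x) x 110 (y) x 45 mm. Origin: centre of its underside.
Not all that is in view belongs to the job. What is shaped like the holder but purple or yellow is not meant.

How it is judged:
By the outcome, as a careful person would: the job done as asked, in the order asked, and still so for the second after the job is handed in, with the robot touching nothing.
It also fails if it takes over 61 s, if anything falls off the work surface, if the arm or the gripper's body presses on something with over 40 N, if the wrist force passes 120 N, or if a joint passes its speed limit or range.

### The arm

A 6-joint arm with a two-finger parallel gripper is mounted at the origin on the work surface. World frame = base frame: x ahead of the robot, y to its left, z up, the work surface at z = 0. Lengths are in m, angles in rad, forces in N, time in s.
With the tool pointing down it reaches from about 0.35 to 0.85 m from the base axis. Payload 8.1 kg.
Tool frame: the origin (TCP) lies on the centre line of the jaws, within the pads' length; the fingertips stand robot.tip_extent ahead of it and the grasp point (between the pads) lies 11 mm behind it (robot.tip_extent is the distance from the TCP to the fingertips, in m); y points along the fingers, z is the direction in which the jaws open and shut, and the axes are right-handed (so a half turn about y gives the same grasp; the last joint's range is limited). The gripper opens to 93 mm and grips with 3 to 60 N. Pads are 15 mm wide; open, the fingers measure 128 mm over their backs; the gripper's body (75 mm by 188 mm) begins 65 mm behind the grasp point.
Start: joints at [-1.23, 0.13, 1.488, -0, 1.523, -0.085], TCP at [0.248, -0.546, 0.227] pointing down, gripper open.
Joint ranges: [-2.96, 2.96], [-0.89, 2.26], [0.02, 2.5], [-1.34, 4.48], [0, 2.73], [-2.66, 2.66]. Speed limits (rad/s): [2.39, 2.39, 2.79, 3.14, 3.14, 3.14].

### API

Orientations are given as a rotation vector (axis times angle).
In Python, from plant import monitor, optics, robot gives the robot as it stands.
- The arm moves only by the shell command python3 -m inch 'ROWS' [OPENING] [FORCE]. ROWS is JSON, a list that holds one entry, the list of rows, each a list of 6 numbers: the shift along the tool's x, y, z in mm, then the turn, a rotation vector about the tool's x, y, z in rad. A call has 1 to 8 rows; each row shifts and turns the commanded pose from where the row before left it, along the tool's axes as they then stand; what a row does not reach is not made up. A row lasts 1/8 s, in which the tool goes at most 62.5 mm and 10.7 degrees, less where a joint would pass 70% of its speed; a pose out of reach is approached as far as the arm can. A call is refused whole if a number of a shift passes 62.5 or a number of a turn 0.188, either way. A call with a gripper value outside its range is refused whole. OPENING is the finger opening in mm, from 0 to 93, set as the call begins (- or left out, the last holds). The fingers move at their own pace and stop on an object; FORCE is the grip in N (left out, the last holds). Time passes only in rows, so rows that do not move let the fingers close. It gives the time, the measured TCP pose, the force and the opening at its end, in the units of the state.
- monitor.read_state(): the state, without advancing time (a new reading comes with each control period).
- optics.read_camera(name): name is "side" or "top"; returns a dict with "image" (400x640x3 uint8, blue, green, red), "fx", "fy", "cx", "cy" (pixels), "rvec" (rotation vector, rad) and "tvec" (3), from world to camera coordinates, as OpenCV has them. Camera axes: x right, y down, z forward; pixel columns grow to the right and rows downward; lengths in m; the calibration is good to about 2 mm. A picture is of the moment at which its call begins. There is no depth.
- robot.close_job(): hands the job in, once; it reports no verdict.
The state is a dict: "t": time; "q": joint angles; "dq": joint speeds; "joint_torque": joint torques, N m; "tool_pos": TCP position; "orientation": TCP orientation; "force": force on the tool from outside, world axes, zero at the start; "wrist_torque": the same for the moment, N m; "opening": finger opening in m.
Only numpy, scipy, OpenCV 4.12 (cv2) and the standard library are available. Lean on these libraries where they do the work, as an engineer would, in place of code of your own. Each camera call takes 0.05 s, during which the arm holds its last target.

## Working session

There is one attempt and no reset: what is moved stays moved. The work goes in short steps, Python scripts to look and compute and a shell command to move; the robot and the scene stay as the last step left them, time stands still between calls to the robot, and variables do not carry over. Pictures are saved under pics/ and viewed, and the job is handed in when it is done.

```bash
ls; mkdir -p pics
python3 - <<'E'
from plant import monitor, optics, robot
import cv2
s=monitor.read_state(); print(s); print(robot.tip_extent)
for n in("side","top"):
    c=optics.read_camera(n); cv2.imwrite(f"pics/{n}0.png",c["image"]); print({k:v for k,v in c.items() if k!="image"})
E
```

```text
pics
{'t': 0.0, 'q': array([-1.23042060e+00,  1.31139822e-01,  1.48932204e+00, -1.00215440e-05,
        1.52296578e+00, -8.54081471e-02]), 'dq': array([ 0.00126271,  0.00021149, -0.00066783, -0.00043658, -0.00142271,
       -0.00044301]), 'joint_torque': array([-1.11659752e-03, -5.59843361e+01, -4.91759527e+01,  7.67990481e-02,
        3.53429513e-02, -1.47545193e-04]), 'tool_pos': array([ 0.24764471, -0.54589072,  0.22557669]), 'orientation': array([-0.42963966,  1.98823252, -1.98453618]), 'force': array([-0.21224564, -0.18668704, -0.38719668]), 'wrist_torque': array([ 0.00250795, -0.05767887,  0.01565688]), 'opening': 0.09283769353656876}
0.008
{'fx': 394.67790512242823, 'fy': 394.67790512242823, 'cx': 317.18116085566817, 'cy': 194.0313773532098, 'rvec': array([ 2.2460403 , -0.29968131,  0.12222958]), 'tvec': array([-0.54436347,  0.17805782,  0.88638655])}
{'fx': 383.5791168355031, 'fy': 383.5791168355031, 'cx': 322.5243818043443, 'cy': 202.03814314264073, 'rvec': array([ 2.19944855, -2.16053831,  0.10759162]), 'tvec': array([-0.01413439,  0.56045919,  0.98439578])}
```

View pics/side0.png

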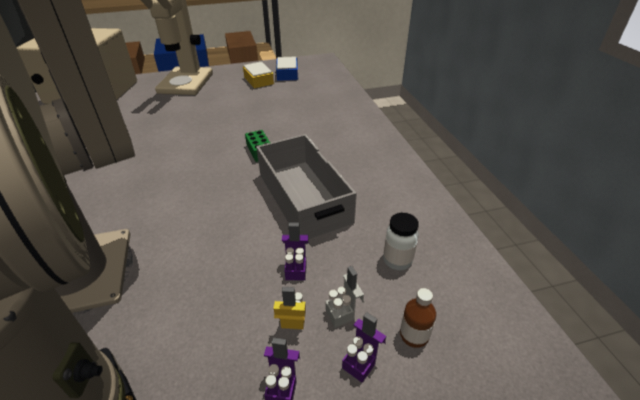

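View pics/top0.png

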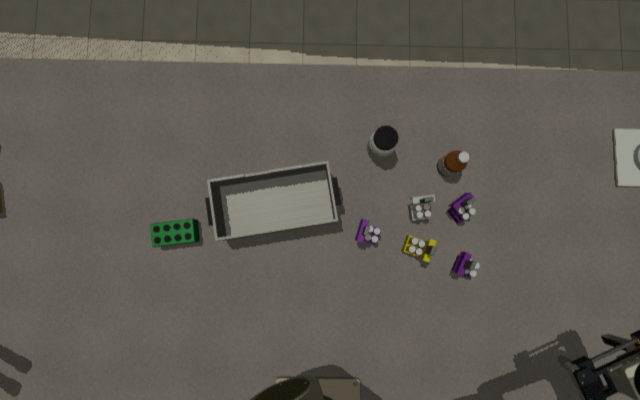

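The candidates shaped like the holder, by top-view pixel, are purple (369,232), (462,209) and (466,266), yellow (419,247), and grey aluminium (422,209), which is at side (341,297). I choose the grey one. The tank is at top (273,201), the jar at (384,140), the amber bottle at (453,162) and the rack at (174,233).

Run:
```python
import cv2,numpy as np
t=cv2.imread("pics/top0.png"); s=cv2.imread("pics/side0.png")
a=cv2.resize(t[180:230,395:455],None,fx=6,fy=6,interpolation=cv2.INTER_CUBIC)
b=cv2.resize(s[260:330,315:375],None,fx=6,fy=6,interpolation=cv2.INTER_CUBIC)
H=max(a.shape[0],b.shape[0]); 
o=np.zeros((H,a.shape[1]+b.shape[1],3),np.uint8);o[:a.shape[0],:a.shape[1]]=a;o[:b.shape[0],a.shape[1]:]=b
cv2.imwrite("pics/c1.png",o)
a=cv2.resize(t[150:250,200:350],None,fx=5,fy=5,interpolation=cv2.INTER_CUBIC); cv2.imwrite("pics/c2.png",a)
a=cv2.resize(s[125:240,245:365],None,fx=5,fy=5,interpolation=cv2.INTER_CUBIC); cv2.imwrite("pics/c3.png",a)
```

```text
(no output)
```

View pics/c1.png

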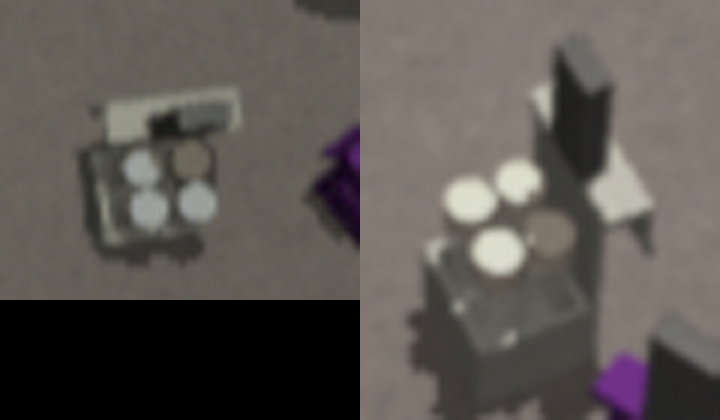

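View pics/c2.png

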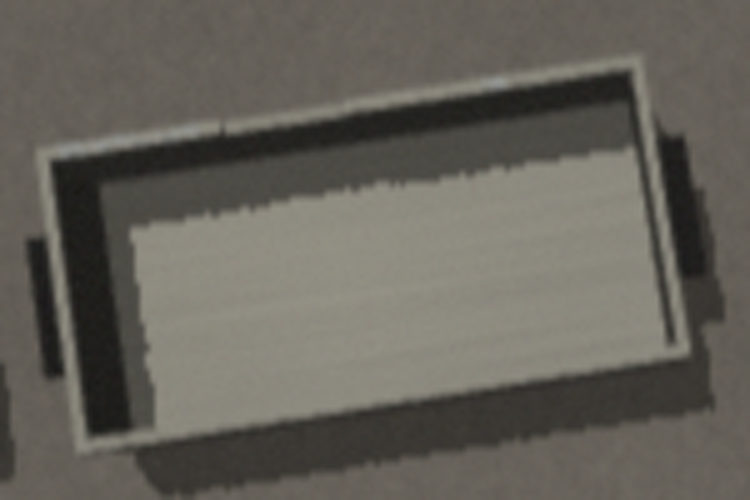

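View pics/c3.png

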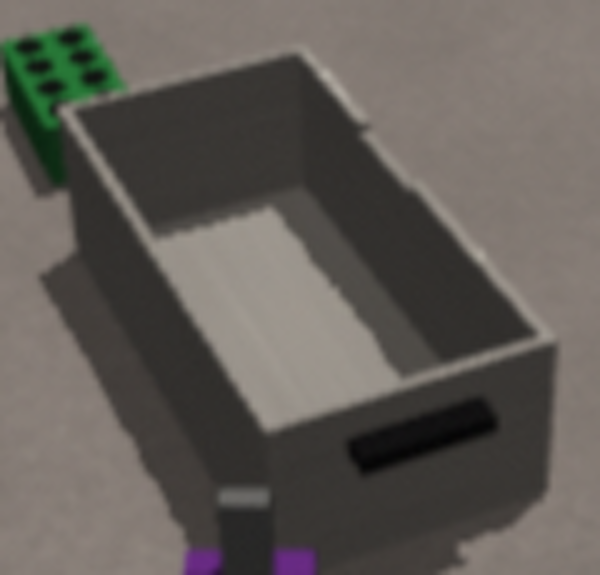

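The crop shows the plain aluminium holder. The bridge is at top crop (105..240, 88..140) and the tab top is around (205,115). The side view shows the notch edges at about crop c3 (365,127) and (410,187), so the notch is on the left (+y) half of the far rim. Next I work out the poses.

```bash
cat > h.py <<'E'
import numpy as np,cv2
from scipy.spatial.transform import Rotation as R
C={'side':((394.67790512242823,317.18116085566817,194.0313773532098),np.array([2.2460403,-0.29968131,0.12222958]),np.array([-0.54436347,0.17805782,0.88638655])),
'top':((383.5791168355031,322.5243818043443,202.03814314264073),np.array([2.19944855,-2.16053831,0.10759162]),np.array([-0.01413439,0.56045919,0.98439578]))}
def ray(n,p):
    (f,cx,cy),r,t=C[n];M=R.from_rotvec(r).as_matrix()
    d=M.T@np.array([(p[0]-cx)/f,(p[1]-cy)/f,1]);return -M.T@t,d
def onz(n,p,z):
    o,d=ray(n,p);return (o+d*(z-o[2])/d[2])
def proj(n,X):
    (f,cx,cy),r,t=C[n];c=R.from_rotvec(r).as_matrix()@np.asarray(X)+t;return np.array([f*c[0]/c[2]+cx,f*c[1]/c[2]+cy])
def tri(ps,pt):
    o1,d1=ray('side',ps);o2,d2=ray('top',pt)
    A=np.stack([d1,-d2],1);s=np.linalg.lstsq(A,o2-o1,rcond=None)[0]
    a=o1+d1*s[0];b=o2+d2*s[1];return (a+b)/2,np.linalg.norm(a-b)
def un(p,k,ox,oy): return ((p[0]+.5)/k-.5+ox,(p[1]+.5)/k-.5+oy)
def rigid(m,w): # 2D fit
    m=np.array(m);w=np.array(w);mc=m.mean(0);wc=w.mean(0)
    H=((m-mc)[:,0]+1j*(m-mc)[:,1]).conj()@((w-wc)[:,0]+1j*(w-wc)[:,1]);a=np.angle(H)
    Rm=np.array([[np.cos(a),-np.sin(a)],[np.sin(a),np.cos(a)]]);t=wc-Rm@mc
    return a,t,np.linalg.norm((m@Rm.T+t)-w,axis=1)
E
python3 - <<'E'
from h import *
np.set_printoptions(precision=4,suppress=True)
m=[(.075,.15),(.075,-.15),(-.075,-.15),(-.075,.15)]
for n,pts,ox,oy in (('top',[(38,150),(643,56),(690,353),(80,453)],200,150),('side',[(300,48),(556,338),(268,435),(60,107)],245,125)):
    w=[onz(n,un(p,5,ox,oy),.1)[:2] for p in pts]
    a,t,r=rigid(m,w);print(n,'tank',a,t,r); 
    Rm=np.array([[np.cos(a),-np.sin(a)],[np.sin(a),np.cos(a)]])
    if n=='side':
        for p in [(365,127),(410,187),(368,130)]:
            print('notch',(onz(n,un(p,5,ox,oy),.1)[:2]-t)@Rm)
    else:
        for p in [(222,128),(355,100)]: print('notch',(onz(n,un(p,5,ox,oy),.1)[:2]-t)@Rm)
# holder bridge, top
q=[(105,102),(238,88),(242,127),(108,142)]
w=[onz('top',un(p,6,395,180),.084)[:2] for p in q]
a,t,r=rigid([(.036,.028),(.036,-.028),(.020,-.028),(.020,.028)],w);print('bridge holder',a,t,r)
Rm=np.array([[np.cos(a),-np.sin(a)],[np.sin(a),np.cos(a)]]);print('tab',t+Rm@[.024,0])
tt=un((205,110),6,395,180)
ts=un((581-360,62),6,315,260)
print('tab top',onz('top',tt,.128),onz('side',ts,.128),tri(ts,tt))
E
```

```text
top tank 0.1773165126122992 [0.5568 0.1187] [0.0007 0.0011 0.0017 0.0009]
notch [0.0711 0.0594]
notch [ 0.0746 -0.0068]
side tank 0.18142973823662 [0.5556 0.1182] [0.0031 0.0023 0.0005 0.0026]
notch [0.071  0.0565]
notch [ 0.0678 -0.0054]
notch [0.0712 0.0531]
bridge holder 0.12307224022439017 [ 0.5405 -0.2578] [0.0005 0.0003 0.0003 0.0006]
tab [ 0.5643 -0.2549]
tab top [ 0.5658 -0.255   0.128 ] [ 0.5622 -0.2548  0.128 ] (array([ 0.5641, -0.2547,  0.1276]), np.float64(0.0035788985633435203))
```

```bash
cat >> h.py <<'E'
def go(pos,yaw,grasp=True):
    "pos: desired world pos of grasp point (11mm behind TCP); prints shift in tool axes and turn"
    from plant import monitor
    s=monitor.read_state();Rc=R.from_rotvec(s['orientation'])
    best=None
    for sg in(1,-1):
        z=np.array([np.cos(yaw),np.sin(yaw),0])*sg;y=np.array([0,0,-1.]);x=np.cross(y,z)
        Rt=R.from_matrix(np.stack([x,y,z],1));d=(Rc.inv()*Rt).as_rotvec()
        if best is None or np.linalg.norm(d)<np.linalg.norm(best): best=d
    tcp=np.array(pos)+[0,0,-.011]
    np.set_printoptions(precision=3,suppress=True)
    print('t',s['t'],'axes x,y,z',Rc.as_matrix().T.round(3).tolist())
    print('tcp',s['tool_pos'],'shift mm',Rc.inv().apply(tcp-s['tool_pos'])*1e3,'turn',best,'F',s['force'],'open',s['opening']*1e3,'q',s['q'])
E
python3 - <<'E'
from h import *
go([.5643,-.255,.18],.123)
for n,p in(('purpleR',(462,205)),('yellow',(430,252)),('amber',(463,157)),('jar',(386,137))): print(n,onz('top',p,.125))
E
```

```text
t 0.1 axes x,y,z [[-0.911, -0.413, -0.0], [-0.001, 0.002, -1.0], [0.413, -0.911, -0.002]]
tcp [ 0.248 -0.546  0.226] shift mm [-408.538   56.966 -134.104] turn [ 0.001 -1.268 -0.001] F [-0.15  -0.269 -0.705] open 93.13491744645107 q [-1.23   0.131  1.489 -0.     1.523 -0.085]
purpleR [ 0.551 -0.335  0.125]
yellow [ 0.438 -0.258  0.125]
amber [ 0.667 -0.339  0.125]
jar [ 0.712 -0.154  0.125]
```

```bash
python3 -m inch '[[[-58,0,-19,0,0,0],[-58,0,-19,0,0,0],[-58,0,-19,0,0,0],[-58,0,-19,0,0,0],[-58,0,-19,0,0,0],[-58,0,-19,0,0,0],[-58,0,-19,0,0,0]]]' 50
python3 -m inch '[[[0,0,0,0,-0.18,0],[0,0,0,0,-0.18,0],[0,0,0,0,-0.18,0],[0,0,0,0,-0.18,0],[0,0,0,0,-0.18,0],[0,0,0,0,-0.18,0],[0,0,0,0,-0.18,0],[0,0,0,0,0,0]]]'
python3 - <<'E'
from h import *
go([.5643,-.255,.18],.123)
E
```

```text
t: 0.98
tool_pos: [0.5637, -0.2559, 0.2262]
orientation: [-0.43, 1.987, -1.986]
force: [0.3, -1.1, 1.1]
opening: 0.0501
t: 1.98
tool_pos: [0.5624, -0.2575, 0.2261]
orientation: [-1.261, 1.126, -1.124]
force: [0.0, -0.0, -0.6]
opening: 0.05
t 1.975 axes x,y,z [[0.114, -0.994, -0.001], [-0.001, 0.0, -1.0], [0.994, 0.114, -0.001]]
tcp [ 0.562 -0.257  0.226] shift mm [-2.191 57.07   2.195] turn [ 0.001 -0.009 -0.001] F [ 0.006 -0.015 -0.575] open 49.961851216713164 q [-0.512  0.181  1.433  0.     1.528 -0.626]
```

```bash
python3 -m inch '[[[-2.2,30,2.2,0,-0.009,0],[0,36,0,0,0,0],[0,0,0,0,0,0]]]'
python3 - <<'E'
from h import *
from plant import optics
go([.5643,-.255,.112],.123)
t=optics.read_camera('top')['image'];s=optics.read_camera('side')['image']
a=cv2.resize(t[170:250,370:470],(400,320),interpolation=cv2.INTER_CUBIC);b=cv2.resize(s[230:330,290:390],(400,400),interpolation=cv2.INTER_CUBIC)
o=np.zeros((400,800,3),np.uint8);o[:320,:400]=a;o[:,400:]=b;cv2.imwrite('pics/d1.png',o)
E
```

```text
t: 2.35
tool_pos: [0.5622, -0.2538, 0.1567]
orientation: [-1.265, 1.126, -1.114]
force: [-0.1, 0.2, 0.9]
opening: 0.0499
t 2.35 axes x,y,z [[0.12, -0.993, -0.004], [-0.006, 0.004, -1.0], [0.993, 0.12, -0.006]]
tcp [ 0.562 -0.254  0.157] shift mm [ 1.649 55.703  2.236] turn [ 0.006 -0.003 -0.004] F [-0.095  0.245  0.935] open 49.94276782385637 q [-0.507  0.223  1.513 -0.     1.413 -0.627]
```

View pics/d1.png

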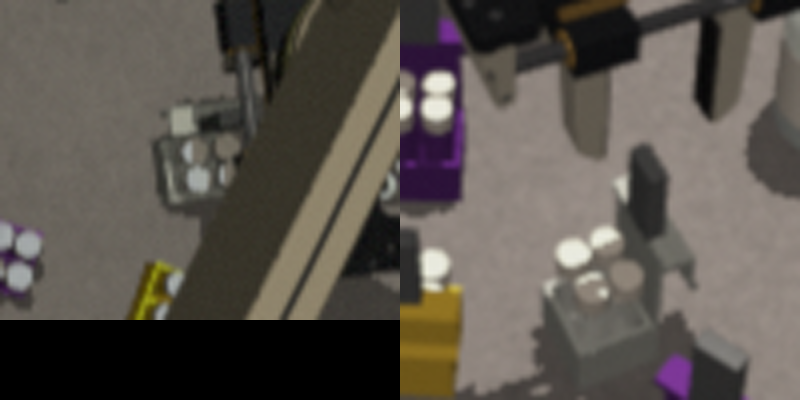

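The side crop shows the two fingertips at (590,155) and (715,115) straddling the tab, whose top is at (648,155). The alignment is good, so I descend.

```bash
python3 -m inch '[[[0.8,20,2,0,0,0],[0.8,20,0,0,0,0],[0,15.5,0,0,0,0],[0,0,0,0,0,0]]]'
python3 - <<'E'
from h import *
go([.5643,-.255,.112],.123)
E
```

```text
t: 2.95
tool_pos: [0.5653, -0.2557, 0.1025]
orientation: [-1.266, 1.121, -1.114]
force: [-0.1, 0.6, 0.1]
opening: 0.0501
t 2.95 axes x,y,z [[0.124, -0.992, -0.002], [-0.004, 0.002, -1.0], [0.992, 0.124, -0.003]]
tcp [ 0.565 -0.256  0.103] shift mm [-0.843  1.512 -0.909] turn [ 0.003  0.001 -0.002] F [-0.103  0.554  0.082] open 50.073932458408976 q [-0.507  0.276  1.553  0.     1.316 -0.631]
```

Close on the tab.

```bash
python3 -m inch '[[[0,1.5,-1,0.003,0,-0.002],[0,0,0,0,0,0],[0,0,0,0,0,0],[0,0,0,0,0,0],[0,0,0,0,0,0],[0,0,0,0,0,0]]]' 5 25
python3 -m inch '[[[0,-10,0,0,0,0],[0,-20,0,0,0,0],[0,-30,0,0,0,0],[0,-40,0,0,0,0],[0,-40,0,0,0,0],[0,0,0,0,0,0]]]'
python3 - <<'E'
from h import *
from plant import optics
# target: rim rest spot holder y=-45: lip above rim. tab is 4mm toward -x of lip (x24 vs 28), rim x=72 -> tab x=68
a=.179;c=np.array([.556,.1185]);Rm=np.array([[np.cos(a),-np.sin(a)],[np.sin(a),np.cos(a)]])
for x,y in((.068,-.045),(.068,.026)): print(c+Rm@[x,y])
p=c+Rm@[.068,-.045]
go([p[0],p[1],.24],a)
t=optics.read_camera('top')['image'];s=optics.read_camera('side')['image']
o=np.vstack([t[100:300,200:600],s[130:330,200:600]]);cv2.imwrite('pics/d2.png',cv2.resize(o,(600,600)))
cv2.imwrite('pics/d2s.png',s)
E
```

```text
t: 3.7
tool_pos: [0.5658, -0.2568, 0.104]
orientation: [-1.265, 1.114, -1.12]
force: [0.3, 0.0, 3.2]
opening: 0.0096
t: 4.45
tool_pos: [0.5677, -0.2576, 0.2502]
orientation: [-1.262, 1.106, -1.128]
force: [0.3, -0.4, -1.6]
opening: 0.0097
[0.63092557 0.0863261 ]
[0.61828433 0.15619168]
t 4.45 axes x,y,z [[0.124, -0.992, 0.008], [0.012, -0.006, -1.0], [0.992, 0.124, 0.011]]
tcp [ 0.568 -0.258  0.25 ] shift mm [-333.571   19.776  105.119] turn [-0.011 -0.055  0.008] F [ 0.287 -0.367 -1.614] open 9.737951874713907 q [-0.508  0.172  1.4    0.     1.556 -0.632]
```

View pics/d2.png

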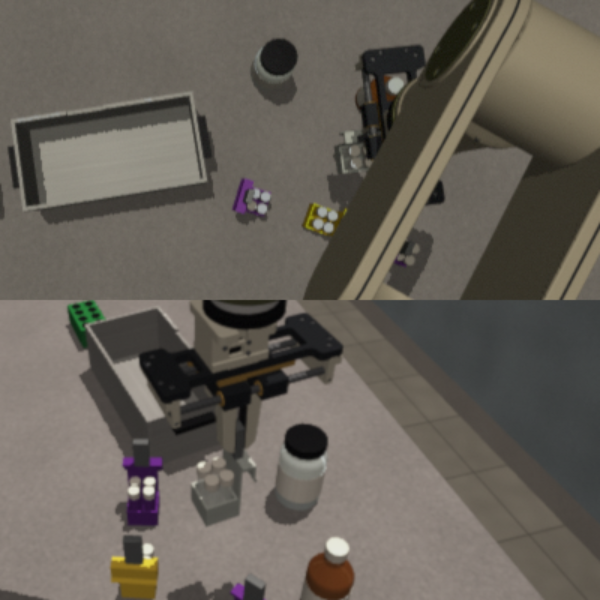

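```bash
python3 -m inch '[[[-20,0,7,0,0,0],[-48,0,15,0,0,0],[-50,0,16,0,0,0],[-50,0,16,0,0,0],[-50,0,16,0,0,0],[-50,0,16,0,0,0],[-46,0,14,-0.011,-0.055,0.008],[-20,0,5,0,0,0]]]'
python3 -m inch '[[[0,0,0,0,0,0],[0,0,0,0,0,0]]]'
python3 - <<'E'
from h import *
from plant import optics
go([.63093,.08633,.17],.179)
t=optics.read_camera('top')['image'];s=optics.read_camera('side')['image']
cv2.imwrite('pics/e1t.png',t);cv2.imwrite('pics/e1s.png',s)
cv2.imwrite('pics/e1.png',np.hstack([cv2.resize(t[140:260,200:360],(400,300),interpolation=cv2.INTER_CUBIC),cv2.resize(s[100:250,230:380],(400,400),interpolation=cv2.INTER_CUBIC)[:300]]))
cv2.imwrite('pics/e1c.png',cv2.resize(s[100:220,250:370],(600,600),interpolation=cv2.INTER_CUBIC))
E
```

```text
t: 5.55
tool_pos: [0.6259, 0.092, 0.2414]
orientation: [-1.294, 1.085, -1.064]
force: [0.3, 0.0, -0.9]
opening: 0.0103
t: 5.8
tool_pos: [0.6267, 0.0872, 0.2428]
orientation: [-1.291, 1.086, -1.069]
force: [-0.2, -0.4, -1.1]
opening: 0.0097
t 5.8 axes x,y,z [[0.177, -0.984, -0.006], [-0.01, 0.004, -1.0], [0.984, 0.177, -0.009]]
tcp [0.627 0.087 0.243] shift mm [ 2.093 83.788  4.764] turn [ 0.009 -0.001 -0.006] F [-0.211 -0.39  -1.13 ] open 9.70917772285474 q [ 0.055  0.222  1.357  0.004  1.573 -0.123]
```

View pics/e1.png

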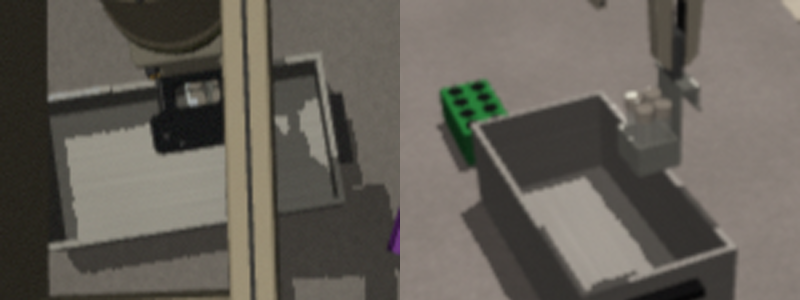

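View pics/e1c.png

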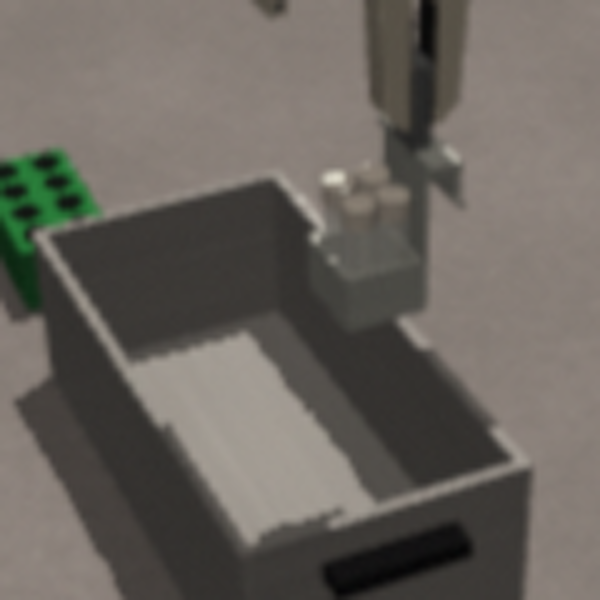

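```bash
python3 -m inch '[[[2,10,3.5,0.009,0,-0.006],[0,20,0,0,0,0],[0,0,0,0,0,0],[0,0,0,0,0,0]]]'
python3 - <<'E'
from h import *
from plant import optics
for i in range(3):go([.63093,.08633,.17],.179); s=optics.read_camera('side')['image']
cv2.imwrite('pics/e2s.png',s)
cv2.imwrite('pics/e2c.png',cv2.resize(s[100:200,270:370],(800,800),interpolation=cv2.INTER_CUBIC)[:600])
E
```

```text
t: 6.4
tool_pos: [0.6305, 0.0867, 0.2128]
orientation: [-1.288, 1.077, -1.076]
force: [-0.3, -0.1, -1.3]
opening: 0.0099
t 6.4 axes x,y,z [[0.178, -0.984, -0.0], [-0.0, 0.0, -1.0], [0.984, 0.178, 0.0]]
tcp [0.631 0.087 0.213] shift mm [ 0.499 53.788  0.335] turn [-0. -0. -0.] F [-0.255 -0.146 -1.266] open 9.916933015519916 q [ 0.056  0.234  1.397  0.     1.51  -0.123]
t 6.45 axes x,y,z [[0.178, -0.984, -0.0], [0.001, 0.0, -1.0], [0.984, 0.178, 0.001]]
tcp [0.631 0.087 0.213] shift mm [ 0.509 54.495 -0.117] turn [-0.001 -0.    -0.   ] F [ 0.087  0.812 -2.016] open 10.05757044108089 q [ 0.056  0.234  1.396  0.     1.51  -0.123]
t 6.5 axes x,y,z [[0.178, -0.984, -0.0], [0.002, 0.0, -1.0], [0.984, 0.178, 0.002]]
tcp [0.631 0.087 0.214] shift mm [ 0.482 54.869 -0.37 ] turn [-0.002  0.    -0.   ] F [-0.002 -0.619 -1.392] open 9.902301412472577 q [ 0.056  0.234  1.396  0.     1.51  -0.123]
```

View pics/e2c.png

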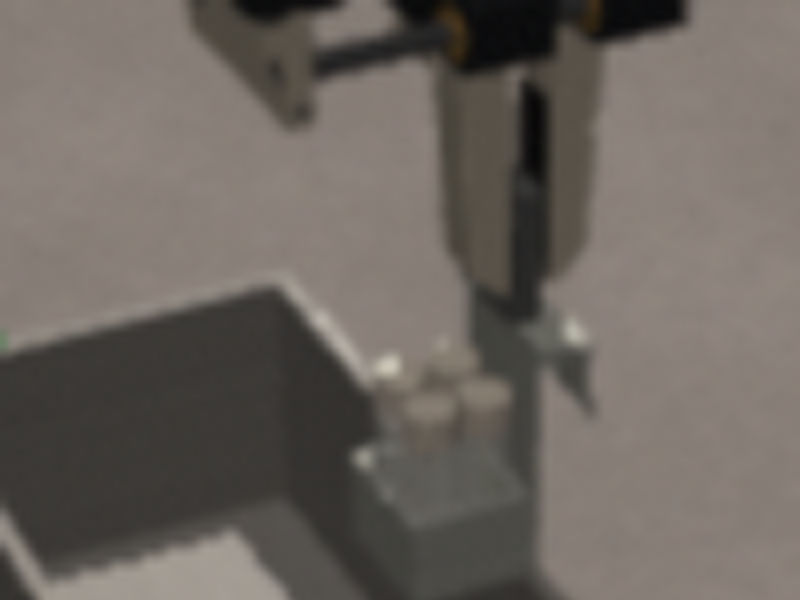

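Run:
```python
from h import *
a=.179;Rm=np.array([[np.cos(a),-np.sin(a)],[np.sin(a),np.cos(a)]])
tcp=np.array([.631,.087,.2135])
def P(x,y,z): return np.array([*(tcp[:2]+Rm@[x-.024,y]),tcp[2]-.104+z])
im=cv2.imread('pics/e2s.png')
big=cv2.resize(im[140:220,290:390],(800,640),interpolation=cv2.INTER_CUBIC)
pts={'flare-':(.04,-.028,.058),'br_in-':(.036,-.028,.084),'plate-bot':(.023,-.022,0),'bask-bot':(-.02,-.022,0),'bask-top':(-.02,-.022,.03),'plate-top':(.023,-.022,.08)}
for k,v in pts.items():
    p=proj('side',P(*v));print(k,p); q=(p-[290,140]+.5)*8-.5; cv2.circle(big,tuple(int(round(u)) for u in q),4,(0,0,255),1)
c=np.array([.556,.1185])
for x,y in((.069,-.15),(.069,.15),(.075,-.15),(.069,-.005),(.075,-.005),(.069,-.067),(.075,-.067)):
    p=proj('side',[*(c+Rm@[x,y]),.1]);q=(p-[290,140]+.5)*8-.5; cv2.circle(big,tuple(int(round(u)) for u in q),4,(0,255,0),1)
cv2.imwrite('pics/e2d.png',big[:600])
```

```text
flare- [345.19884504 151.51668266]
br_in- [344.05188267 142.6929156 ]
plate-bot [337.30560974 171.48342659]
bask-bot [321.76362543 176.06095927]
bask-top [321.68732931 166.12579561]
plate-top [337.94810042 144.22254586]
```

View pics/e2d.png

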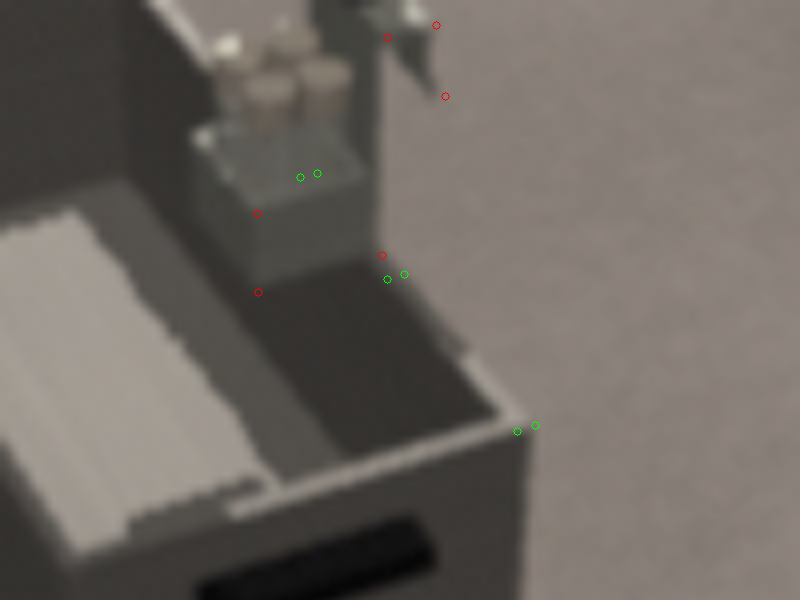

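Run:
```python
from h import *
a=.179;Rm=np.array([[np.cos(a),-np.sin(a)],[np.sin(a),np.cos(a)]]);c=np.array([.556,.1185])
xs=np.arange(.058,.088,.0005)
for n in('side','top'):
    g=cv2.cvtColor(cv2.imread(f'pics/{n}0.png'),cv2.COLOR_BGR2GRAY).astype(np.float32)
    print(n)
    for y in np.arange(-.14,.141,.02):
        acc=[]
        for dy in np.arange(-.008,.009,.002):
            P=np.array([proj(n,[*(c+Rm@[x,y+dy]),.1]) for x in xs],np.float32)
            acc.append(cv2.remap(g,P[:,:1],P[:,1:],cv2.INTER_LINEAR)[:,0])
        v=np.mean(acc,0);d=np.diff(v)
        i=np.argmax(d);j=i+np.argmin(d[i:])
        print('%.3f inner %.1f outer %.1f'%(y,xs[i]*1e3,xs[j]*1e3))
```

```text
side
-0.140 inner 67.5 outer 74.5
-0.120 inner 68.5 outer 75.0
-0.100 inner 68.0 outer 75.0
-0.080 inner 68.0 outer 75.0
-0.060 inner 68.0 outer 75.0
-0.040 inner 68.0 outer 76.0
-0.020 inner 68.5 outer 75.5
0.000 inner 64.5 outer 76.5
0.020 inner 64.0 outer 72.5
0.040 inner 65.0 outer 72.5
0.060 inner 67.0 outer 77.5
0.080 inner 68.5 outer 74.5
0.100 inner 67.5 outer 76.0
0.120 inner 68.5 outer 76.5
0.140 inner 69.0 outer 75.5
top
-0.140 inner 69.0 outer 76.0
-0.120 inner 68.5 outer 76.0
-0.100 inner 68.5 outer 76.0
-0.080 inner 69.0 outer 76.5
-0.060 inner 69.0 outer 75.5
-0.040 inner 69.0 outer 75.5
-0.020 inner 68.5 outer 76.5
0.000 inner 68.0 outer 75.0
0.020 inner 68.0 outer 75.0
0.040 inner 68.0 outer 75.0
0.060 inner 68.5 outer 76.5
0.080 inner 69.0 outer 76.0
0.100 inner 68.5 outer 76.0
0.120 inner 69.0 outer 76.5
0.140 inner 69.5 outer 76.0
```

Run:
```python
from h import *
a=.179;Rm=np.array([[np.cos(a),-np.sin(a)],[np.sin(a),np.cos(a)]]);c=np.array([.556,.1185])
h=.2135-.104
for nm,p,mx,my,z in(('bask-bot',(262,285),-.02,-.022,0),('plate-bot',(378,250),.023,-.022,0),('flare',(435,96),.04,-.028,.058),('basktop-far',(203,135),-.02,.022,.03),('basktop-nr',(262,208),-.02,-.022,.03)):
    w=onz('side',un(p,8,290,140),h+z)[:2]; m=(w-c)@Rm
    print(nm,'origin in tank mm',(m-[mx,my])*1e3,'lip x',(m[0]-mx+.028)*1e3)
tcp=np.array([.631,.087]);print('by robot: lip',((tcp-c)@Rm+[.004,0])*1e3)
```

```text
bask-bot origin in tank mm [ 46.95275898 -41.72507079] lip x 74.9527589756509
plate-bot origin in tank mm [ 44.38373358 -41.29946566] lip x 72.38373358169748
flare origin in tank mm [ 41.38377274 -43.18500505] lip x 69.38377274404303
basktop-far origin in tank mm [ 46.95962822 -43.61524841] lip x 74.95962822260067
basktop-nr origin in tank mm [ 46.55591816 -42.91433821] lip x 74.55591816188866
by robot: lip [ 72.19322961 -44.35012329]
```

```bash
python3 -m inch '[[[0,8,-1,0,0,0],[0,8,0,0,0,0],[0,8,0,0,0,0],[0,8,0,0,0,0],[0,0,0,0,0,0]]]'
python3 -m inch '[[[0,6,0,0,0,0],[0,6,0,0,0,0],[0,4,0,0,0,0],[0,0,0,0,0,0],[0,0,0,0,0,0]]]'
python3 - <<'E'
from h import *
from plant import optics
go([.63093,.08633,.135],.179); s=optics.read_camera('side')['image']
cv2.imwrite('pics/e3s.png',s)
cv2.imwrite('pics/e3c.png',cv2.resize(s[130:200,290:370],(800,700),interpolation=cv2.INTER_CUBIC)[:600])
E
```

```text
t: 7.18
tool_pos: [0.6292, 0.0866, 0.1801]
orientation: [-1.289, 1.077, -1.076]
force: [0.3, -0.8, -2.3]
opening: 0.01
t: 7.8
tool_pos: [0.63, 0.0867, 0.1655]
orientation: [-1.287, 1.075, -1.077]
force: [-0.3, -0.2, -0.9]
opening: 0.0098
t 7.8 axes x,y,z [[0.178, -0.984, -0.0], [0.001, 0.0, -1.0], [0.984, 0.178, 0.001]]
tcp [0.63  0.087 0.166] shift mm [ 0.518 41.512  0.813] turn [-0.001  0.    -0.   ] F [-0.326 -0.154 -0.942] open 9.81652067990485 q [ 0.056  0.259  1.455  0.     1.426 -0.123]
```

View pics/e3c.png

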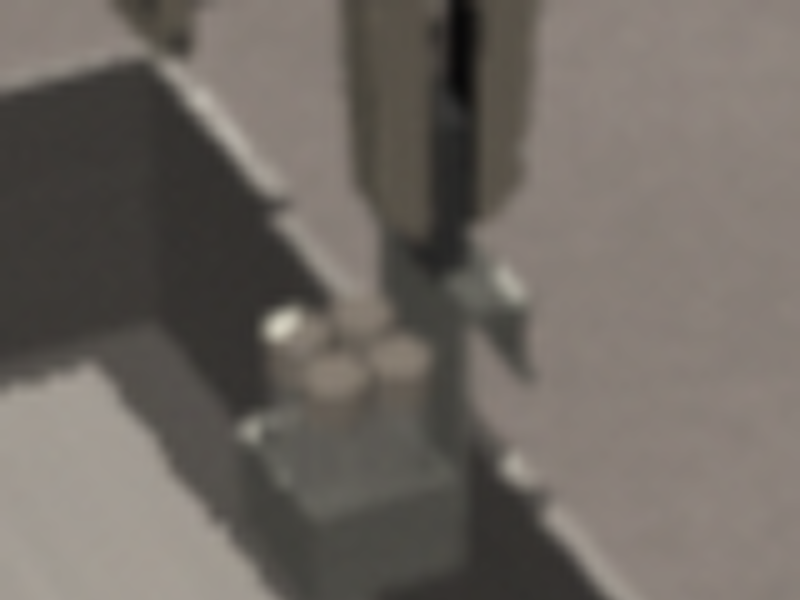

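```bash
python3 -m inch '[[[0,5,0,0,0,0],[0,5,0,0,0,0],[0,5,0,0,0,0],[0,0,0,0,0,0]]]'
python3 -m inch '[[[0,5,0,0,0,0],[0,4,0,0,0,0],[0,5,0,0,0,0],[0,0,0,0,0,0],[0,0,0,0,0,0]]]'
python3 -m inch '[[[0,3,0,0,0,0],[0,3,0,0,0,0],[0,0,0,0,0,0],[0,0,0,0,0,0]]]'
```

```text
t: 8.35
tool_pos: [0.6294, 0.0867, 0.1495]
orientation: [-1.289, 1.077, -1.076]
force: [0.0, -0.7, -1.5]
opening: 0.0099
t: 8.98
tool_pos: [0.6299, 0.0867, 0.1364]
orientation: [-1.288, 1.076, -1.077]
force: [-0.2, 0.3, -0.9]
opening: 0.0097
t: 9.48
tool_pos: [0.6299, 0.0867, 0.1303]
orientation: [-1.288, 1.076, -1.077]
force: [-0.2, -0.9, -1.5]
opening: 0.0096
```

```bash
python3 - <<'E'
from h import *
from plant import optics
s=optics.read_camera('side')['image']
cv2.imwrite('pics/e4c.png',cv2.resize(s[130:200,290:370],(800,700),interpolation=cv2.INTER_CUBIC)[:600])
E
python3 -m inch '[[[0,1.5,0,0,0,0],[0,1.5,0,0,0,0],[0,0,0,0,0,0],[0,0,0,0,0,0]]]'
python3 -m inch '[[[0,1,0,0,0,0],[0,1,0,0,0,0],[0,0,0,0,0,0],[0,0,0,0,0,0]]]'
```

```text
t: 10.02
tool_pos: [0.6299, 0.0867, 0.1273]
orientation: [-1.288, 1.076, -1.077]
force: [-0.2, -0.1, -1.6]
opening: 0.0097
t: 10.52
tool_pos: [0.6299, 0.0867, 0.1254]
orientation: [-1.288, 1.076, -1.077]
force: [-0.2, -0.4, -1.8]
opening: 0.0095
```

View pics/e4c.png

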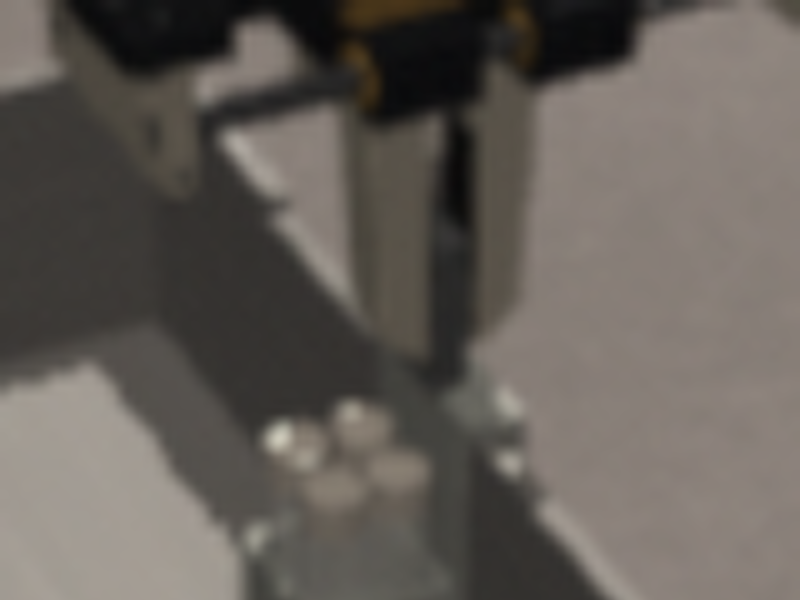

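The lip (505,400) is now astride the rim (510,460), with the plate on the inside. I lower in fine steps to contact.

```bash
python3 -m inch '[[[0,1,0,0,0,0],[0,0,0,0,0,0],[0,0,0,0,0,0]]]'
python3 -m inch '[[[0,1,0,0,0,0],[0,0,0,0,0,0],[0,0,0,0,0,0]]]'
python3 -m inch '[[[0,0.7,0,0,0,0],[0,0,0,0,0,0],[0,0,0,0,0,0]]]'
```

```text
t: 10.9
tool_pos: [0.6299, 0.0867, 0.1243]
orientation: [-1.288, 1.076, -1.077]
force: [0.2, -1.0, -1.3]
opening: 0.0096
t: 11.28
tool_pos: [0.6302, 0.0867, 0.124]
orientation: [-1.287, 1.075, -1.077]
force: [-1.9, -0.2, 5.2]
opening: 0.0095
t: 11.65
tool_pos: [0.6302, 0.0867, 0.1239]
orientation: [-1.287, 1.075, -1.077]
force: [-4.6, 0.1, 9.8]
opening: 0.0102
```

```bash
python3 -m inch '[[[0,-0.6,0,0,0,0],[0,0,0,0,0,0]]]'
python3 -m inch '[[[-2,0,0,0,0,0],[-4,0,0,0,0,0],[-5,0,0,0,0,0],[-5,0,0,0,0,0],[0,0,0,0,0,0]]]'
```

```text
t: 11.9
tool_pos: [0.6302, 0.0867, 0.1239]
orientation: [-1.287, 1.075, -1.077]
force: [-3.4, 0.7, 6.7]
opening: 0.0102
t: 12.52
tool_pos: [0.6278, 0.1027, 0.124]
orientation: [-1.286, 1.074, -1.078]
force: [-0.8, -1.3, 4.1]
opening: 0.0102
```

```bash
python3 -m inch '[[[-4,0.2,0,0,0,0],[-5,0,0,0,0,0],[-5,0,0,0,0,0],[-5,0,0,0,0,0],[0,0,0,0,0,0]]]'
python3 -m inch '[[[-5,0,0,0,0,0],[-5,0,0,0,0,0],[-5,0,0,0,0,0],[-3,0,0,0,0,0],[0,0,0,0,0,0]]]'
python3 - <<'E'
from h import *
a=.179;Rm=np.array([[np.cos(a),-np.sin(a)],[np.sin(a),np.cos(a)]]);c=np.array([.556,.1185])
from plant import monitor
s=monitor.read_state();print(((s['tool_pos'][:2]-c)@Rm+[.004,0])*1e3,s['tool_pos'])
E
```

```text
t: 13.15
tool_pos: [0.6246, 0.1214, 0.124]
orientation: [-1.286, 1.074, -1.078]
force: [0.4, -1.7, 5.9]
opening: 0.0094
t: 13.78
tool_pos: [0.6214, 0.1389, 0.1239]
orientation: [-1.286, 1.074, -1.078]
force: [-0.1, -1.7, 5.3]
opening: 0.0098
[71.95784684  8.40103586] [0.62137626 0.1388664  0.12391423]
```

```bash
python3 -m inch '[[[-4,0,0,0,0,0],[-4,0,0,0,0,0],[-3,0,0,0,0,0],[0,0,0,0,0,0],[0,0,0,0,0,0]]]'
python3 -m inch '[[[-2,0,0,0,0,0],[0,0,0,0,0,0],[0,0,0,0,0,0]]]'
python3 -m inch '[[[-1.5,0,0,0,0,0],[0,0,0,0,0,0],[0,0,0,0,0,0]]]'
```

```text
t: 14.4
tool_pos: [0.6193, 0.1497, 0.1238]
orientation: [-1.286, 1.074, -1.078]
force: [0.4, -1.9, 5.8]
opening: 0.0101
t: 14.78
tool_pos: [0.619, 0.1516, 0.1237]
orientation: [-1.286, 1.074, -1.078]
force: [0.7, -2.1, 5.0]
opening: 0.01
t: 15.15
tool_pos: [0.6184, 0.1532, 0.1235]
orientation: [-1.287, 1.075, -1.077]
force: [1.0, -2.5, 5.7]
opening: 0.0099
```

Now at about y = 23.

```bash
python3 -m inch '[[[-1.2,0,0,0,0,0],[0,0,0,0,0,0],[0,0,0,0,0,0]]]'
python3 -m inch '[[[-1.2,0,0,0,0,0],[0,0,0,0,0,0],[0,0,0,0,0,0]]]'
python3 -m inch '[[[-1.2,0,0,0,0,0],[0,0,0,0,0,0],[0,0,0,0,0,0]]]'
```

```text
t: 15.52
tool_pos: [0.6173, 0.1547, 0.1223]
orientation: [-1.288, 1.076, -1.076]
force: [2.0, 1.8, -1.0]
opening: 0.0099
t: 15.9
tool_pos: [0.6172, 0.1556, 0.1227]
orientation: [-1.288, 1.076, -1.076]
force: [1.7, -0.4, -2.0]
opening: 0.0099
t: 16.27
tool_pos: [0.6171, 0.1567, 0.123]
orientation: [-1.288, 1.076, -1.076]
force: [-0.2, 0.3, -1.8]
opening: 0.0097
```

Support was lost at y ≈ 24, so it is over the notch. I lower into it.

```bash
python3 -m inch '[[[0,1.5,0,0,0,0],[0,0,0,0,0,0],[0,0,0,0,0,0]]]'
python3 -m inch '[[[0,1.5,0,0,0,0],[0,0,0,0,0,0],[0,0,0,0,0,0]]]'
python3 -m inch '[[[0,1,0,0,0,0],[0,0,0,0,0,0],[0,0,0,0,0,0]]]'
```

```text
t: 16.65
tool_pos: [0.6172, 0.1566, 0.1215]
orientation: [-1.288, 1.076, -1.077]
force: [0.5, -0.3, -1.1]
opening: 0.0097
t: 17.02
tool_pos: [0.6172, 0.1567, 0.12]
orientation: [-1.288, 1.076, -1.077]
force: [-1.2, 0.6, -2.3]
opening: 0.0101
t: 17.4
tool_pos: [0.6173, 0.1567, 0.119]
orientation: [-1.288, 1.076, -1.077]
force: [1.3, 0.7, -1.6]
opening: 0.0098
```

```bash
python3 -m inch '[[[0,0.8,0,0,0,0],[0,0,0,0,0,0],[0,0,0,0,0,0]]]'
python3 -m inch '[[[0,0.6,0,0,0,0],[0,0,0,0,0,0],[0,0,0,0,0,0]]]'
```

```text
t: 17.77
tool_pos: [0.6172, 0.1566, 0.1182]
orientation: [-1.288, 1.076, -1.077]
force: [-0.2, -0.5, -1.5]
opening: 0.01
t: 18.15
tool_pos: [0.6174, 0.1567, 0.118]
orientation: [-1.287, 1.075, -1.077]
force: [-1.6, -0.3, 1.8]
opening: 0.0097
```

Seated at 0.118, exactly 6 mm below the plain rim. I release and rise.

```bash
python3 -m inch '[[[0,0,0,0,0,0],[0,0,0,0,0,0],[0,0,0,0,0,0],[0,0,0,0,0,0]]]' 40
python3 -m inch '[[[0,-5,0,0,0,0],[0,-15,0,0,0,0],[0,-30,0,0,0,0],[0,-40,0,0,0,0],[0,-40,0,0,0,0],[0,0,0,0,0,0]]]'
python3 -m inch '[[[40,0,-40,0,0,0],[40,0,-50,0,0,0],[50,0,-50,0,0,0],[50,0,-50,0,0,0],[50,0,0,0,0,0],[50,0,0,0,0,0],[40,0,0,0,0,0],[0,0,0,0,0,0]]]'
python3 - <<'E'
from h import *
from plant import optics
t=optics.read_camera('top')['image'];s=optics.read_camera('side')['image']
cv2.imwrite('pics/f1.png',np.hstack([cv2.resize(t[140:260,200:360],(400,300),interpolation=cv2.INTER_CUBIC),cv2.resize(s[125:225,250:360],(400,364),interpolation=cv2.INTER_CUBIC)[:300]]))
cv2.imwrite('pics/f1t.png',t)
E
```

```text
t: 18.65
tool_pos: [0.6173, 0.1567, 0.1176]
orientation: [-1.288, 1.076, -1.077]
force: [-0.3, -0.6, -0.3]
opening: 0.0393
t: 19.4
tool_pos: [0.6196, 0.1571, 0.2543]
orientation: [-1.28, 1.069, -1.081]
force: [-0.6, 0.2, -0.5]
opening: 0.0397
t: 20.4
tool_pos: [0.4971, -0.1797, 0.2469]
orientation: [-1.287, 1.079, -1.079]
force: [-0.4, -0.3, -0.4]
opening: 0.0398
```

View pics/f1.png

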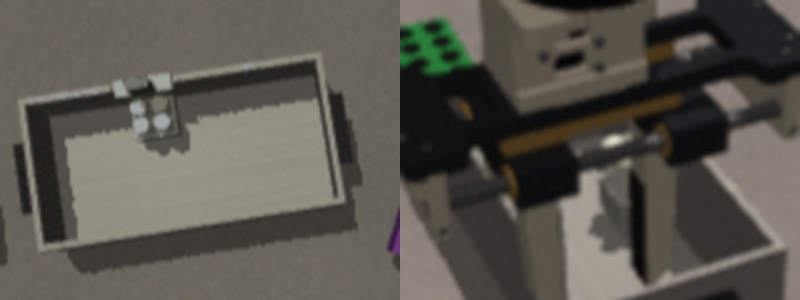

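View pics/f1t.png

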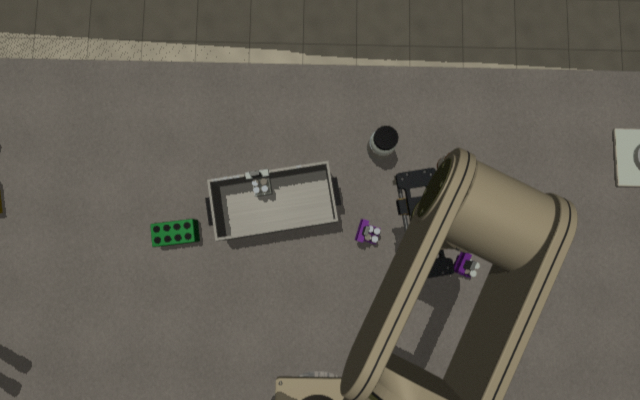

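The top view shows the holder on the far rim at (258,180), with the vials inside the tank. The gripper blocks the side view, so I move aside and check.

```bash
python3 -m inch '[[[40,-20,-20,0,0,0],[50,-20,-20,0,0,0],[50,0,0,0,0,0],[50,0,0,0,0,0],[50,0,0,0,0,0],[0,0,0,0,0,0],[0,0,0,0,0,0]]]'
python3 - <<'E'
from h import *
from plant import optics
a=.179;Rm=np.array([[np.cos(a),-np.sin(a)],[np.sin(a),np.cos(a)]]);c=np.array([.556,.1185])
t=optics.read_camera('top')['image'];s=optics.read_camera('side')['image']
bt=cv2.resize(t[160:210,230:290],(480,400),interpolation=cv2.INTER_CUBIC)
bs=cv2.resize(s[120:200,280:360],(400,400),interpolation=cv2.INTER_CUBIC)
h=c+Rm@[.044,.0265]
for z0,col in((.014,(0,0,255)),(.020,(0,255,0))):
  for y in(-.028,.028):
    for x in (.02,.036):
      X=[*(h+Rm@[x,y]),z0+.084]
      q=(proj('side',X)-[280,120]+.5)*5;cv2.circle(bs,tuple(int(v) for v in q),3,col,1)
cv2.imwrite('pics/g1.png',np.hstack([bt[:,:400],bs]));cv2.imwrite('pics/g1s.png',s)
E
```

```text
t: 21.38
tool_pos: [0.5013, -0.4193, 0.2871]
orientation: [-1.287, 1.076, -1.075]
force: [-1.1, 0.2, -0.3]
opening: 0.0398
```

View pics/g1.png

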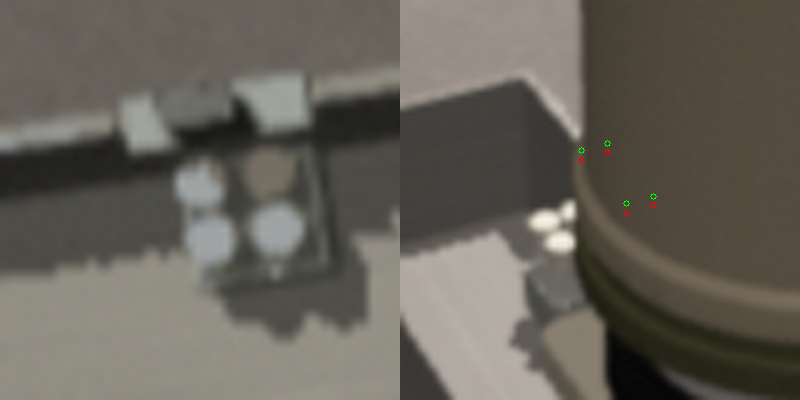

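View pics/g1s.png

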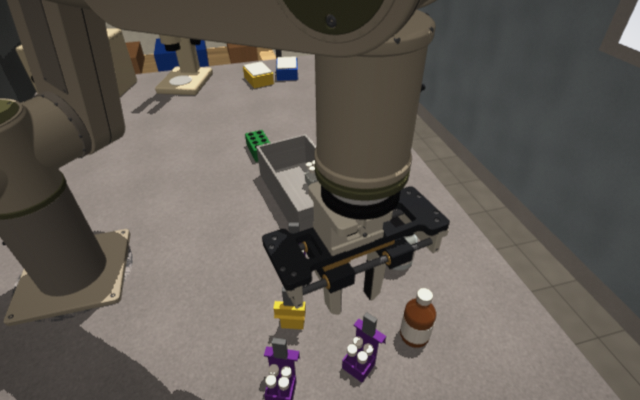

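The arm is still in the way in the side view, so I go back towards the start pose.

```bash
python3 -m inch '[[[20,0,-50,0,0,0],[20,0,-55,0,0,0],[25,0,-55,0,0,0],[25,0,-55,0,0,0],[0,0,0,0,0,0],[0,0,0,0,0,0]]]'
python3 - <<'E'
from h import *
from plant import optics
a=.179;Rm=np.array([[np.cos(a),-np.sin(a)],[np.sin(a),np.cos(a)]]);c=np.array([.556,.1185])
s=optics.read_camera('side')['image'];t=optics.read_camera('top')['image']
bs=cv2.resize(s[120:180,280:360],(800,600),interpolation=cv2.INTER_CUBIC)
cv2.imwrite('pics/g2.png',bs);cv2.imwrite('pics/g2t.png',t)
h=c+Rm@[.044,.0265]
for z0 in(.014,.020):
  print(z0,[((proj('side',[*(h+Rm@[x,y]),z0+.084])-[280,120]+.5)*10).astype(int).tolist() for x,y in((.02,-.028),(.036,-.028),(.036,.028),(.02,.028))], ((proj('side',[*(h+Rm@[.024,0]),z0+.128])-[280,120]+.5)*10).astype(int))
E
```

```text
t: 22.22
tool_pos: [0.306, -0.5468, 0.2879]
orientation: [-1.288, 1.074, -1.077]
force: [-0.2, 0.6, 0.5]
opening: 0.0397
0.014 [[452, 426], [507, 411], [415, 305], [362, 320]] [419 228]
0.02 [[452, 407], [507, 392], [415, 287], [362, 301]] [419 208]
```

View pics/g2.png

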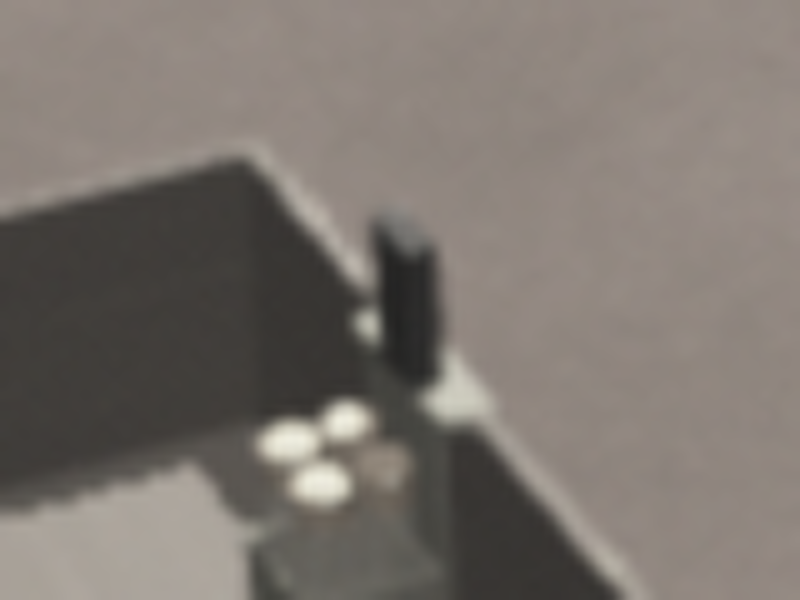

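View pics/g2t.png

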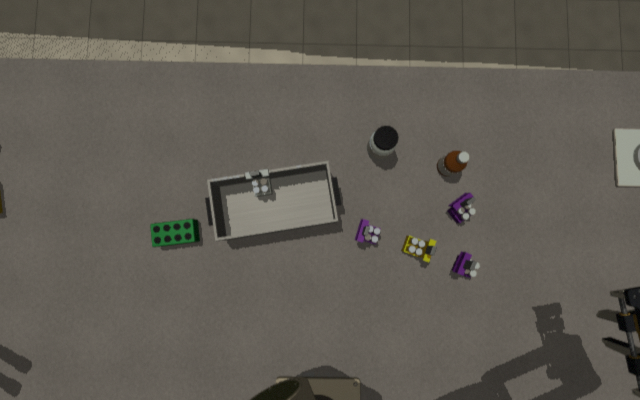

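In the side view, the bridge corners at (495,415) and (355,320) and the tab top at about (408,230) match the dropped prediction and not the raised one (18 px higher). The bottles, rack and decoys are at the same pixels as at the start. I hand in.

```bash
python3 -c "
from plant import robot
print(robot.close_job())"
```

```text
the job is handed in; nothing more can be done
None
```

The holder now hangs in the notch on the tank's far rim, with the basket inside the tank. I handed the job in at about 22 s, with the gripper well clear of everything.

- **Pick and hook:** I gripped the grey holder by its tab and lowered its lip onto the plain rim at tank y ≈ -44 mm. It touched at the expected height (TCP z 0.124 m). The largest wrist force in any reading was about 11 N.
- **Slide and drop:** I slid it along the rim with about 5 N of downward force. It lost support at y ≈ 24 mm. I moved it to about 26 mm, lowered it, and it seated 6 mm deeper (TCP z 0.118 m). I then let go.
- **Final camera checks:** In the side view the bridge corners and tab top were within about 1.5 px of the dropped position. The raised position would be about 2 px higher in the picture. The bottles, rack and other holders were at the same pixels as at the start.
- **What disagreed:** Before I hooked the lip, points picked in the side view put it anywhere from 2.8 mm inside to 2.8 mm outside where the arm's own reading put it. I went by the arm's reading, moved 1 mm towards the robot, and it hooked without a bump. Forces were read only at the end of each move, so short peaks in between were not seen.

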